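# Fit the drive coupling and hold the pulse dial

### The job

Of the two hollow drive couplings on the worktop, slide the one that fits the food processor's spindle onto it until it is fully home, put the other, whose hole is too small, in the wooden tray, and let go of both. Then turn the dial clockwise from off past its first two clicks to the third position, and finish while still holding it there with the gripper against its return spring. Leave the other things where they stand.

Things in the scene. Friction and masses are not known exactly. Their poses are not given: they have to be found in the camera images.
- machine: White motor base of a food processor with its bowl off, fixed to the worktop: 150 (x) by 240 (y) by 58 mm high, flat top. Origin under its centre, z up. Steel drive spindle at y = +58 mm and dial at y = -62 mm in its frame (x = 0 for both).
- spindle_seat (a point): Centre of the foot of the upright spindle, on the flat grey bowl seat (62 mm above the worktop, disc of 100 mm diameter) where a coupling rests when fully home. The spindle is 14 mm in diameter and 36 mm tall; its top 10 mm taper to 5 mm. Four small lugs rise 5 mm above the seat, 40 mm and more from the spindle axis.
- spindle_tip (a point): Top end of the spindle, on its axis, 36 mm above the seat.
- dial (a joint): Angle of the dial, rad: 0 = off, growing clockwise seen from above; end stop at 1.28. Clicks at 0.40 (first), 0.80 (second) and 1.20 (third position); raised dots mark off and the three positions around the dial, and a light line on one end of the bar points to them. A spring drives it back to 0 from everywhere, the clicks do not hold it; turning takes at most about 0.09 N m.
- dial_grip (a point): On the dial's upright axis, 82 mm above the worktop, near mid-height of its bar grip; turns with the dial. The bar is 46 mm long along this point's x axis (the pointer end is +x), 13 mm thick along its y, its top 11 mm above this point, its foot on the dial's disc (48 mm across), whose top lies 14 mm below the point. At off, the bar lies along the machine's x axis, pointing away from the robot.
- coupling_wide: Grey plastic drive coupling, an upright straight tube 36 mm outside, 50 mm tall, with an 18 mm hole right through: fits the spindle. Origin at the centre of its underside, z up along the hole. Stands on the worktop at the start. About 70 g.
- coupling_narrow: Grey plastic drive coupling of the same outside (36 mm, 50 mm tall), but with a 10 mm hole, too small for the spindle. Origin at the centre of its underside, z up along the hole. Stands on the worktop at the start; which of the two stands nearer the machine varies. About 70 g.
- tray_in (a point): Centre of the inner floor of an open wooden tray fixed to the worktop, 130 (x) by 150 (y) mm outside, 28 mm high, walls and floor 5 mm thick; axes along its sides.
- egg_cup_1: Cream egg cup, 52 mm across, 58 mm tall. Bystander: leave it alone. Origin under its centre.
- pot_2: Low round lidded pot, 69 mm across, 41 mm tall. Bystander: leave it alone. Origin under its centre.
- tin_1: Food tin, 75 mm across, 66 mm tall. Bystander: leave it alone. Origin under its centre.
- spice_jar_2: Slim spice jar with dark cap, 41 mm across, 105 mm tall. Bystander: leave it alone. Origin under its centre.
- teaspoon_1: Teaspoon lying flat, 130 mm long along its x, 26 mm wide, 11 mm high. Bystander: leave it alone. Origin under its centre.
There are look-alikes about, which are no part of the job. What is shaped like the coupling_wide but purple or red is not meant.

How it is judged (in metres and radians):
On the way, in this order (a step that is already met when the one before it is completed fails the run):
1. both couplings sorted and let go (the fitting one home on the spindle, the other in the tray), the dial still off (horizontal distance between coupling_wide and spindle_seat below 0.004 m and z of coupling_wide in the frame of spindle_seat between -0.004 and 0.004 m and angle between coupling_wide's own z axis and vertical below 0.12 rad and x of coupling_narrow in the frame of tray_in between -0.06 and 0.06 m and y of coupling_narrow in the frame of tray_in between -0.07 and 0.07 m and z of coupling_narrow in the frame of tray_in between -0.005 and 0.025 m and linear speed of each of coupling_wide, coupling_narrow below 0.02 m/s and contact force between the arm and coupling_wide below 0.1 N and contact force between the arm and coupling_narrow below 0.1 N and value of joint dial below 0.2 rad), for 0.2 s.
2. the dial has been turned as far as the third position (value of joint dial above 1.1 rad), for 0.2 s.
At the end, for the whole second after the job is handed in: The wide coupling is on the spindle, fully home (within 4 mm of the seat in height and 4 mm of the axis, upright), the narrow one rests in the tray, both let go and at rest; the dial stands still at the third position (past 1.10 rad) with the gripper's fingers holding it there (horizontal distance between coupling_wide and spindle_seat below 0.004 m and z of coupling_wide in the frame of spindle_seat between -0.004 and 0.004 m and angle between coupling_wide's own z axis and vertical below 0.12 rad and x of coupling_narrow in the frame of tray_in between -0.06 and 0.06 m and y of coupling_narrow in the frame of tray_in between -0.07 and 0.07 m and z of coupling_narrow in the frame of tray_in between -0.005 and 0.025 m and linear speed of each of coupling_wide, coupling_narrow below 0.02 m/s and contact force between the arm and coupling_wide below 0.1 N and contact force between the arm and coupling_narrow below 0.1 N and value of joint dial above 1.1 rad and velocity of joint dial between -0.15 and 0.15 rad/s and contact force between the fingers and dial above 0.3 N); the arm keeps its last pose, push and grip.
It fails at once if a bystander is shifted by more than 40 mm (distance of any of egg_cup_1, pot_2, tin_1, spice_jar_2, teaspoon_1 from where it was at the start of the episode above 0.04 m).
It also fails if it takes over 72 s, if anything falls off the work surface, if the arm or the gripper's body presses on something with over 40 N, if the wrist force passes 120 N, or if a joint passes its speed limit or range.

### The arm

A 7-joint arm with a two-finger parallel gripper is mounted at the origin on a cart in front of the work surface, level with it; the furniture and walls round the work are solid. World frame = base frame: x ahead of the robot, y to its left, z up, the work surface at z = 0. Lengths are in m, angles in degrees, forces in N, time in s.
With the tool pointing down it reaches from about 0.425 to 0.95 m from the base axis. Payload 4.7 kg.
Tool frame: the origin (TCP) lies between the finger pads; the fingertips stand 22 mm ahead of it and the grasp point (between the pads) lies 3 mm ahead of it; z points along the fingers, y is the line along which they close (so a half turn about z gives the same grasp; the last joint's range is limited). The gripper opens to 85 mm and grips with 20 to 120 N. Pads are 22 mm wide; open, the fingers measure 114 mm over their backs; the gripper's body (76 mm by 85 mm) begins 54 mm behind the grasp point. The pads swing forward as they close: fully open they stand 13 mm farther back than shut.
Start: joints at [-68.062, 26.849, -2.785, 87.806, 1.381, 65.374, -4.715], TCP at [0.27, 0.619, 0.253] pointing down, gripper open.
Joint ranges: [-148.3, 148.3], [-19.14, 114.17], [-79.39, 73.82], [5.75, 140.21], [-59.74, 239.74], [12.07, 113.84], [-152.46, 152.46]. Speed limits (degrees/s): [147.25, 147.25, 180, 180, 180, 180, 180].

### API

Orientations are given as [roll, pitch, yaw] about the fixed x, y, z axes, in that order (R = Rz(yaw) Ry(pitch) Rx(roll)).
In Python, from cell import sensors, vision, ticket, models gives the robot as it stands. The module is installed in compiled form; this text tells all that it offers.
- The arm moves only by the shell command python3 -m jog 'ROWS' [FORCE]. ROWS is JSON, a list of rows, each a list of 3 entries, a list of its own where there are three numbers: the turn, a rotation vector about the tool's x, y, z in units of 8 degrees (1.0 is 8 degrees), then the shift along the tool's x, y, z in m, then the gripper command: -1 is shut, 1 is fully open, values between are in proportion. In form: [[[wx, wy, wz], [dx, dy, dz], grip], ...]. A call has 1 to 5 rows; each row shifts and turns the commanded pose from where the row before left it, along the tool's axes as they then stand; what a row does not reach is not made up. A row lasts 1/8 s, in which the tool goes at most 62.5 mm and 10.7 degrees, less where a joint would pass 70% of its speed; a pose out of reach is approached as far as the arm can. A call with a gripper value outside its range is refused whole. The fingers move at their own pace and stop on an object; FORCE is the grip in N (left out, the last holds). Time passes only in rows, so rows that do not move let the fingers close. It gives the time, the measured TCP pose, the force, the opening and the grip force at its end, in the units of the state.
- sensors.sense(): the state, without advancing time (a new reading comes with each control period).
- vision.get_image(name): name is "scene" or "top"; returns the picture (400x640x3 uint8, red, green, blue); there is no depth.
- vision.camera_model(name): a dict with "fx", "fy", "cx", "cy" (pixels), "R" (3x3) and "t" (3): a world point X has camera coordinates R X + t. Camera axes: x right, y down, z forward; pixel columns grow to the right and rows downward; lengths in m; the calibration is good to about 2 mm. A picture is of the moment at which its call begins. camera_model takes no time and is no camera call.
- ticket.close_job(): hands the job in; it is judged then, once.
Trained networks look in the newest picture that a camera, given by its name, has taken for a name from the list of things; names that differ only in an ending like _2 or _b are one class to them, and where a whole thing is asked for, a point or a joint stands for the part that bears it (a point fixed in the world has none). Each returns a list of dicts, best first, with "conf" (0 to 1); they miss things now and then, are a little off and sometimes report something else, mostly with a low value. They report only what shows in the picture. A call takes as long as a camera call. They do not tell look-alikes from the thing itself.
- models.search_frame(camera, name): "at" ([row, column] in pixels, amid what is visible of it).
- models.masks_of(camera, name): "pixels" (400x640 bool, what is visible of it) and "at" ([row, column] in pixels, amid what is visible of it).
- models.tip_of(camera, name): "at" ([row, column] in pixels: a listed point, or the origin of a listed thing).
The state is a dict: "t": time; "joint_pos": joint angles; "qvel": joint speeds; "joint_torque": joint torques, N m; "tool_pos": TCP position; "eef_rot": TCP orientation; "contact_force": force on the tool from outside, world axes, zero at the start; "ft_torque": the same for the moment, N m; "finger_gap": opening from 0.0 (shut) to 1.0 (fully open); "finger_force": force on a finger pad.
Only numpy, scipy, OpenCV 4.12 (cv2) and the standard library are available. Lean on these libraries where they do the work, as an engineer would, in place of code of your own. Each camera call takes 0.05 s, during which the arm holds its last target. There are 200 camera calls.

## Working session

There is one attempt and no reset: what is moved stays moved. The work goes in short steps, Python scripts to look and compute and a shell command to move; the robot and the scene stay as the last step left them, time stands still between calls to the robot, and variables do not carry over. Pictures are saved under pics/ and viewed, at most 10 in all, crops included, and the job is handed in when it is done.

```bash
mkdir -p pics; python3 - <<'E'
from cell import sensors, vision, models
import cv2,numpy as np
for c in("scene","top"):
    im=vision.get_image(c); cv2.imwrite(f"pics/{c}0.png",im[:,:,::-1])
    m=vision.camera_model(c); R=np.array(m["R"]);print(c,m["fx"],m["cx"],m["cy"],"cam at",-R.T@np.array(m["t"]),R.round(3).tolist())
    for n in["coupling_wide","coupling_narrow","spindle_tip","spindle_seat","dial_grip","tray_in","machine"]:
        print(n,[(np.round(d["at"],1).tolist(),round(d["conf"],2)) for d in models.tip_of(c,n)])
print(sensors.sense())
E
```

```text
scene 444.80670213661404 315.83486380956543 196.4136200090801 cam at [-0.09824314 -1.03313532  0.86036744] [[0.852, -0.523, 0.021], [-0.276, -0.483, -0.831], [0.445, 0.702, -0.556]]
coupling_wide [([260.2, 322.0], 0.78), ([280.0, 306.5], 0.53)]
coupling_narrow [([274.0, 355.9], 0.72)]
spindle_tip [([173.0, 293.5], 0.84)]
spindle_seat []
dial_grip [([199.8, 306.9], 0.75)]
tray_in [([174.0, 259.9], 0.79)]
machine [([207.6, 299.7], 0.74)]
top 456.2302923695429 323.2019100797453 202.92023800735535 cam at [ 0.12946991 -0.10802344  1.4805503 ] [[0.04, -0.999, 0.003], [-0.96, -0.04, -0.278], [0.278, 0.008, -0.96]]
coupling_wide [([263.6, 376.3], 0.57), ([239.3, 364.3], 0.56), ([224.7, 348.3], 0.43)]
coupling_narrow [([194.5, 371.5], 0.67), ([227.7, 393.4], 0.53)]
spindle_tip [([203.0, 270.1], 0.95)]
spindle_seat []
dial_grip [([214.4, 304.8], 0.52), ([174.8, 320.9], 0.44)]
tray_in [([219.7, 206.6], 0.71), ([174.1, 322.7], 0.16)]
machine [([216.6, 285.8], 0.62)]
{'t': 0.8, 'joint_pos': array([-68.06348038,  26.84681759,  -2.78680892,  87.80293253,
         1.38103681,  65.37237037,  -4.71457305]), 'qvel': array([ 0.02614489,  0.05254987, -0.03244926,  0.11081102,  0.02310417,
        0.03859129, -0.13821451]), 'joint_torque': array([ 1.92477214e-04, -5.10109627e+01, -4.69023781e-02, -2.38008553e+01,
        1.08869109e-02,  5.10086666e-04, -5.37074087e-06]), 'tool_pos': array([0.27010907, 0.61865301, 0.25337945]), 'eef_rot': array([ 1.79988737e+02, -3.57888969e-03,  1.56411091e+02]), 'contact_force': array([ 0.03211   ,  0.4600941 , -0.60519052]), 'ft_torque': array([-0.00805241,  0.02476121,  0.00318512]), 'finger_force': 0.0, 'finger_gap': 1.0023216277858644}
```

View pics.

View pics/scene0.png

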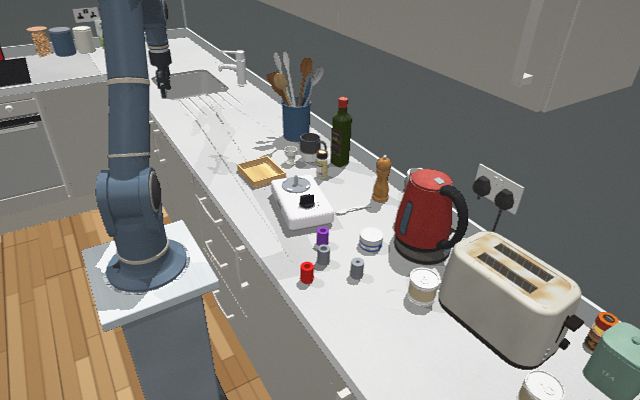

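View pics/top0.png

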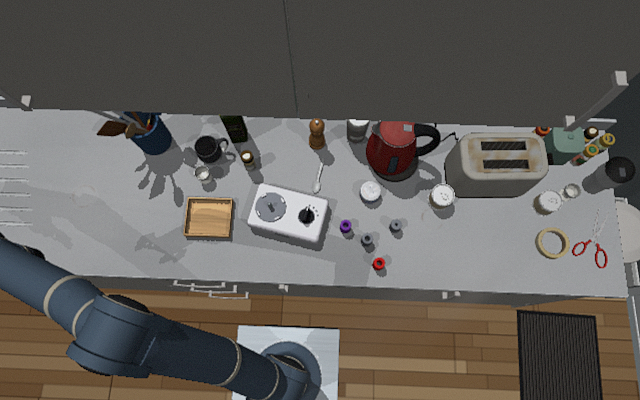

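The scene picture shows the grey couplings at about (252,323) and (268,357), with purple and red look-alikes beside them. In the top picture they are at (239,366) and (226,395), the spindle is at (203,270), the dial at (214,306) and the tray at (218,209).

```bash
cat > h.py <<'E'
from cell import sensors, vision, models
import cv2,numpy as np
def ray(c,at,z):
    m=vision.camera_model(c);R=np.array(m["R"]);o=-R.T@np.array(m["t"])
    d=R.T@np.array([(at[1]-m["cx"])/m["fx"],(at[0]-m["cy"])/m["fy"],1]);return o+d*(z-o[2])/d[2]
def proj(c,X):
    m=vision.camera_model(c);p=np.array(m["R"])@X+np.array(m["t"]);return np.array([m["cy"]+m["fy"]*p[1]/p[2],m["cx"]+m["fx"]*p[0]/p[2]])
def tri(pts,guess):
    from scipy.optimize import least_squares
    r=least_squares(lambda X:np.concatenate([proj(c,X)-a for c,a in pts]),guess);return r.x,np.abs(r.fun).max()
E
python3 - <<'E'
from h import *
im=cv2.imread("pics/top0.png");im2=cv2.imread("pics/scene0.png")
a=cv2.resize(im[205:265,330:410],(800,600),interpolation=cv2.INTER_CUBIC)[:, :]
b=cv2.resize(im2[225:290,295:375],(800,650),interpolation=cv2.INTER_CUBIC)[:600]
cv2.imwrite("pics/crop1.png",np.hstack([cv2.resize(a,(400,300)),cv2.resize(b,(400,300))]))
for c in("top","scene"):
    for n in("coupling_wide","coupling_narrow"):
        for d in models.masks_of(c,n):
            print(c,n,round(d["conf"],2),np.round(d["at"],1),np.round(ray(c,d["at"],.025),3))
print("tip",tri([("top",[203,270.1]),("scene",[173,293.5])],[.6,0,.1]))
for n,t,s in(("dial",[214.4,304.8],[199.8,306.9]),("tray",[219.7,206.6],[174,259.9]),("machine",[216.6,285.8],[207.6,299.7])):
    print(n,tri([("top",t),("scene",s)],[.6,0,.1]))
for at in([239.3,364.3],[227.7,393.4]):print(ray("top",at,0))
for at in([260.2,322],[274,355.9]):print(ray("scene",at,0))
E
```

```text
top coupling_wide 0.52 [237.9 367.2] [ 0.439 -0.243  0.025]
top coupling_wide 0.48 [263.3 378. ] [ 0.357 -0.279  0.025]
top coupling_wide 0.36 [215.6 307.7] [ 0.505 -0.046  0.025]
top coupling_narrow 0.68 [222.6 394.9] [ 0.494 -0.334  0.025]
scene coupling_wide 0.78 [272.1 307.4] [ 0.359 -0.279  0.025]
scene coupling_wide 0.77 [234.8 325.3] [ 0.487 -0.169  0.025]
scene coupling_wide 0.5 [253.4 323.4] [ 0.437 -0.237  0.025]
scene coupling_narrow 0.54 [266.2 355.8] [ 0.485 -0.326  0.025]
tip (array([0.51641979, 0.07077106, 0.10828056]), np.float64(1.1470485923370006))
dial (array([ 0.49784114, -0.03926354,  0.07127327]), np.float64(0.23182371745622277))
tray (array([ 0.48704511,  0.29173358, -0.00390218]), np.float64(0.7279677379224267))
machine (array([ 0.5084494 ,  0.02731333, -0.00375781]), np.float64(0.6075114288386771))
[ 0.43885023 -0.23622557  0.        ]
[ 0.48210322 -0.33242356  0.        ]
[ 0.43351121 -0.23581939  0.        ]
[ 0.48447848 -0.3309152   0.        ]
```

View pics/crop1.png

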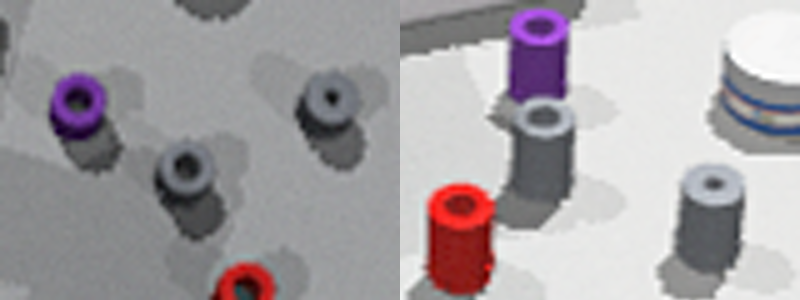

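The crop (top camera left, scene right) settles it: the nearer grey coupling, at about (.437,-.236), has the wide hole, and the one at about (.484,-.331) has the narrow hole. Next I'll refine the positions and check the machine and tray.

```bash
python3 - <<'E'
from h import *
for n,t,s in(("wide",[238,367.6],[248,324.4]),("narrow",[224.6,396.6],[261.6,357.6])):
    print(n,ray("top",t,.05),ray("scene",s,.05))
for n in("spindle_tip","dial_grip"):
  for c in("top","scene"):
    for d in models.tip_of(c,n)[:2]: print(n,c,d["conf"],d["at"],ray(c,d["at"],.098 if n[0]=="s" else .082))
for c in("top","scene"):
  for n,z in(("machine",.04),("tray_in",.014),("pot_2",.02),("egg_cup_1",.03),("tin_1",.03),("spice_jar_2",.05),("teaspoon_1",.005)):
    for d in models.masks_of(c,n)[:2]:
        print(c,n,round(d["conf"],2),np.round(d["at"]),np.round(ray(c,d["at"],z),3))
        if n in("machine","tray_in") and c=="top":
            P=np.argwhere(d["pixels"]);W=np.array([ray(c,p,.058 if n=="machine" else .02)[:2] for p in P]).astype(np.float32);print(cv2.minAreaRect(W))
im=cv2.imread("pics/top0.png");im2=cv2.imread("pics/scene0.png")
a=cv2.resize(im[175:255,240:340],(500,400),interpolation=cv2.INTER_CUBIC)[:,:400]
b=cv2.resize(im2[165:245,265:345],(400,400),interpolation=cv2.INTER_CUBIC)
cv2.imwrite("pics/crop2.png",np.hstack([a,b]))
E
```

```text
wide [ 0.43305992 -0.242368    0.05      ] [ 0.43532924 -0.24281942  0.05      ]
narrow [ 0.48086424 -0.33517872  0.05      ] [ 0.48262537 -0.33523     0.05      ]
spindle_tip top 0.95 [203.0, 270.1] [0.52274485 0.07093908 0.098     ]
spindle_tip scene 0.84 [173.0, 293.5] [0.52055427 0.08607176 0.098     ]
dial_grip top 0.52 [214.4, 304.8] [ 0.49429913 -0.03951264  0.082     ]
dial_grip top 0.44 [174.8, 320.9] [ 0.62928121 -0.08493931  0.082     ]
dial_grip scene 0.75 [199.8, 306.9] [ 0.49053386 -0.05284394  0.082     ]
top machine 0.92 [215. 287.] [0.502 0.02  0.04 ]Traceback (most recent call last):
  File "<stdin>", line 12, in <module>
  File "h.py", line 4, in ray
    m=vision.camera_model(c);R=np.array(m["R"]);o=-R.T@np.array(m["t"])
ValueError: time passes only in moves, steps and waits
```

```bash
sed -i 's/^def ray/import functools\nCM=functools.lru_cache(None)(vision.camera_model)\ndef ray/; s/m=vision.camera_model(c)/m=CM(c)/' h.py; python3 - <<'E'
from h import *
vision.get_image("top");vision.get_image("scene")
for c in("top","scene"):
  for n,z in(("machine",.04),("tray_in",.014),("pot_2",.02),("egg_cup_1",.03),("tin_1",.03),("spice_jar_2",.05),("teaspoon_1",.005)):
    if c=="scene" and n in("machine","tray_in"):continue
    for d in models.masks_of(c,n)[:2]:
        print(c,n,round(d["conf"],2),np.round(d["at"]),np.round(ray(c,d["at"],z),3))
        if n in("machine","tray_in"):
            P=np.argwhere(d["pixels"]);W=np.array([ray(c,p,.058 if n=="machine" else .02)[:2] for p in P]).astype(np.float32);print(cv2.minAreaRect(W))
im=cv2.imread("pics/top0.png");im2=cv2.imread("pics/scene0.png")
a=cv2.resize(im[175:255,250:330],(400,400),interpolation=cv2.INTER_CUBIC)
b=cv2.resize(im2[165:245,265:345],(400,400),interpolation=cv2.INTER_CUBIC)
cv2.imwrite("pics/crop2.png",np.hstack([a,b]))
E
```

```text
top machine 0.84 [212. 289.] [0.511 0.015 0.04 ]
((0.5045949816703796, 0.016097575426101685), (0.24210599064826965, 0.15668821334838867), 77.71771240234375)
top machine 0.15 [163. 249.] [0.675 0.158 0.04 ]
((0.6811584234237671, 0.15916034579277039), (0.08674930036067963, 0.04046034440398216), 27.23550796508789)
top pot_2 0.92 [192. 371.] [ 0.598 -0.254  0.02 ]
top pot_2 0.51 [214. 307.] [ 0.51  -0.045  0.02 ]
top egg_cup_1 0.68 [172. 201.] [0.642 0.32  0.03 ]
top tin_1 0.82 [194. 441.] [ 0.597 -0.488  0.03 ]
top spice_jar_2 0.7 [162. 250.] [0.677 0.156 0.05 ]
top spice_jar_2 0.69 [190. 370.] [ 0.593 -0.249  0.05 ]
top teaspoon_1 0.56 [181. 320.] [ 0.633 -0.082  0.005]
top teaspoon_1 0.19 [216. 307.] [ 0.51  -0.042  0.005]
scene pot_2 0.83 [240. 369.] [ 0.587 -0.251  0.02 ]
scene egg_cup_1 0.7 [156. 286.] [0.613 0.311 0.03 ]
scene egg_cup_1 0.21 [238. 371.] [ 0.593 -0.252  0.03 ]
scene tin_1 0.8 [285. 424.] [ 0.595 -0.478  0.03 ]
scene tin_1 0.54 [203. 299.] [0.499 0.011 0.03 ]
scene spice_jar_2 0.61 [162. 323.] [0.693 0.169 0.05 ]
scene teaspoon_1 0.47 [211. 340.] [ 0.608 -0.068  0.005]
scene teaspoon_1 0.17 [287. 420.] [ 0.602 -0.461  0.005]
```

View pics/crop2.png

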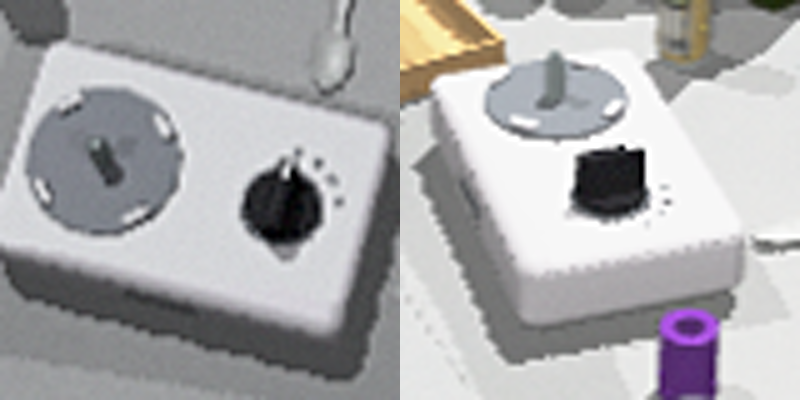

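```bash
python3 - <<'E'
from h import *
for n,c,a,z in(("seat","top",[207.3,270.9],.062),("seat","scene",[184.8,296.4],.062),("tip","top",[203.6,269.4],.098),("tip","scene",[175.7,296],.098),
 ("dialdisc","top",[216,306.6],.068),("dialtop","scene",[197,307],.09),("tray_top","top",[218,209],.028),("tray","scene",[173,260],.02)):
    print(n,c,ray(c,a,z).round(4))
yaw=np.radians(-12.3);C=np.array([.5046,.0161])
for y in(.058,-.062):print(C+y*np.array([-np.sin(yaw),np.cos(yaw)]))
E
```

```text
seat top [0.5187 0.072  0.062 ]
seat scene [0.5206 0.0668 0.062 ]
tip top [0.5207 0.073  0.098 ]
tip scene [0.5193 0.0668 0.098 ]
dialdisc top [ 0.4929 -0.0448  0.068 ]
dialtop scene [ 0.4926 -0.0498  0.09  ]
tray_top top [0.4833 0.2765 0.028 ]
tray scene [0.4771 0.2611 0.02  ]
[0.51695576 0.07276864]
[ 0.49139212 -0.04447683]
```

```bash
python3 -m jog '[[[0,0,1.2],[0,0,0],0.4],[[0,0,1.2],[0,0,0],0.4],[[0,0,1.2],[0,0,0],0.4],[[0,0,1.2],[0,0,0],0.4],[[0,0,1.2],[0,0,0],0.4]]' 30
python3 -m jog '[[[0,0,1.2],[0,0,0],0.4],[[0,0,1.1],[0,0,0],0.4],[[0,0,0],[-0.045,0.033,0],0.4],[[0,0,0],[-0.045,0.033,0],0.4],[[0,0,0],[-0.045,0.033,0],0.4]]'
python3 -m jog '[[[0,0,0],[-0.045,0.033,0],0.4],[[0,0,0],[-0.045,0.033,0],0.4],[[0,0,0],[-0.045,0.033,0],0.4],[[0,0,0],[-0.05,0.033,0],0.4],[[0,0,0],[0,0,0],0.4]]'
python3 -c "
from cell import sensors;print(sensors.sense()['joint_pos'])"
```

```text
t: 2.58
tool_pos: [0.2701, 0.6186, 0.2533]
eef_rot: [180.0, -0.0, 108.1]
contact_force: [0.5, 0.4, -0.6]
finger_gap: 0.697
finger_force: 0.0
t: 3.2
tool_pos: [0.37, 0.4823, 0.2535]
eef_rot: [180.0, -0.0, 90.0]
contact_force: [1.3, 0.1, 0.1]
finger_gap: 0.7
finger_force: 0.0
t: 3.82
tool_pos: [0.5046, 0.2926, 0.2539]
eef_rot: [179.9, 0.1, 89.4]
contact_force: [-0.6, 0.6, -0.6]
finger_gap: 0.702
finger_force: 0.0
[-49.15688304  18.53290497  18.92776842 101.6514734   -6.60140009
  60.86392581 -28.53066019]
```

```bash

python3 -m jog '[[[0,0,0],[-0.052,-0.002,0],0.4],[[0,0,0],[-0.052,-0.002,0],0.4],[[0,0,0],[-0.052,-0.002,0],0.4],[[0,0,0],[-0.052,-0.002,0],0.4],[[0,0,0],[-0.052,-0.002,0],0.4]]'
python3 -m jog '[[[0,0,0],[-0.052,-0.002,0],0.4],[[0,0,0],[-0.052,-0.002,0],0.4],[[0,0,0],[-0.052,-0.002,0],0.4],[[0,0,0],[-0.052,-0.002,0],0.4],[[0,0,0],[-0.052,-0.002,0],0.4]]'
python3 -m jog '[[[0,0,0],[-0.052,-0.002,0],0.4],[[0,0,0],[-0.052,-0.002,0.03],0.4],[[0,0,0],[0,0,0.03],0.4],[[0,0,0],[0,0,0],0.4]]'
python3 -c "
from cell import sensors;s=sensors.sense();print(s['tool_pos'],s['eef_rot'],s['joint_pos'])"
```

```text
t: 4.45
tool_pos: [0.491, 0.0382, 0.2536]
eef_rot: [180.0, -0.1, 90.1]
contact_force: [1.3, 0.3, -0.6]
finger_gap: 0.697
finger_force: 0.0
t: 5.08
tool_pos: [0.4818, -0.2217, 0.2535]
eef_rot: [179.9, -0.0, 90.1]
contact_force: [0.4, -0.4, 0.2]
finger_gap: 0.701
finger_force: 0.0
t: 5.58
tool_pos: [0.4766, -0.3238, 0.1911]
eef_rot: [-179.7, -0.2, 90.0]
contact_force: [0.9, -0.1, -0.5]
finger_gap: 0.702
finger_force: 0.0
[ 0.47657731 -0.32380306  0.19110247] [-1.79746039e+02 -1.67758902e-01  9.00325649e+01] [  3.35129124  24.02021206  35.1022249  106.85490992 -16.67136875
  54.59573826  46.0005335 ]
```

```bash

python3 -m jog '[[[0,0,0],[-0.011,0.005,0.03],0.4],[[0,0,0],[0,0,0.04],0.4],[[0,0,0],[0,0,0.04],0.4],[[0,0,0],[0,0,0],0.4]]'
python3 - <<'E'
from h import *
cv2.imwrite("pics/n1.png",np.hstack([cv2.resize(vision.get_image(c)[r:r+80,k:k+80,::-1],(400,400),interpolation=cv2.INTER_CUBIC) for c,r,k in(("top",180,360),("scene",220,320))]))
E
```

```text
t: 6.08
tool_pos: [0.4823, -0.3339, 0.082]
eef_rot: [-179.8, -0.2, 90.2]
contact_force: [0.1, 0.2, 0.1]
finger_gap: 0.7
finger_force: 0.0
```

View pics/n1.png

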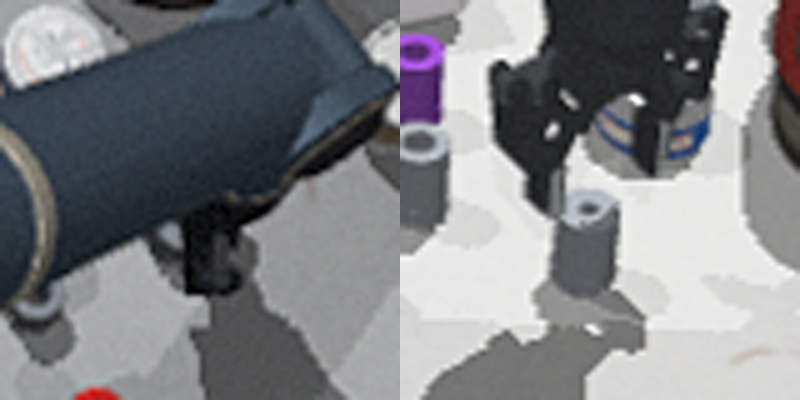

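The arm is above the narrow coupling. The finger tips are at about (350,260) and (370,254) in the scene picture, and the coupling's hole is at (357,262). I'll compare with the projection.

```bash
python3 - <<'E'
from h import *
for X in([.4523,-.334,.062],[.5123,-.334,.062],[.4823,-.334,.062],[.4815,-.335,.05]):print(proj("scene",X).round(1))
E
python3 -m jog '[[[0,0,0],[-0.001,0,0.02],0.4],[[0,0,0],[0,0,0.026],0.4],[[0,0,0],[0,0,0],0.4],[[0,0,0],[0,0,0],0.4]]'
```

```text
[261.8 348.4]
[254.3 366.5]
[258.  357.6]
[261.7 357.2]
t: 6.68
tool_pos: [0.4828, -0.3379, 0.0381]
eef_rot: [179.9, 0.0, 90.0]
contact_force: [0.7, -0.2, 0.6]
finger_gap: 0.697
finger_force: 0.0
```

```bash

python3 -m jog '[[[0,0,0],[0.002,0,0],-1],[[0,0,0],[0,0,0],-1],[[0,0,0],[0,0,0],-1],[[0,0,0],[0,0,0],-1],[[0,0,0],[0,0,0],-1]]' 30
python3 -m jog '[[[0,0,0],[0,0,-0.03],-1],[[0,0,0],[0,0,-0.05],-1],[[0,0,0],[0,0,-0.05],-1],[[0,0,0],[0.02,0,-0.02],-1],[[0,0,0],[0.05,0,0],-1]]'
```

```text
t: 7.3
tool_pos: [0.4829, -0.3355, 0.0384]
eef_rot: [179.9, 0.0, 90.0]
contact_force: [-0.6, 1.1, 6.5]
finger_gap: 0.419
finger_force: 30.0
t: 7.92
tool_pos: [0.4828, -0.2677, 0.1897]
eef_rot: [179.7, 0.2, 89.7]
contact_force: [-0.1, 0.9, -0.9]
finger_gap: 0.419
finger_force: 30.3
```

```bash

python3 -m jog '[[[0,0,0],[0.05,0,0],-1],[[0,0,0],[0.05,0,0],-1],[[0,0,0],[0.05,0,0],-1],[[0,0,0],[0.05,0,0],-1],[[0,0,0],[0.05,0,0],-1]]'
python3 -m jog '[[[0,0,0],[0.05,0,0],-1],[[0,0,0],[0.05,0,0],-1],[[0,0,0],[0.05,0,0],-1],[[0,0,0],[0.05,0,0],-1],[[0,0,0],[0.05,0,0],-1]]'
python3 -m jog '[[[0,0,0],[0.04,0,0],-1],[[0,0,0],[0,0,0.05],-1],[[0,0,0],[0,0,0.05],-1],[[0,0,0],[0,0,0],-1],[[0,0,0],[0,0,0],-1]]'
python3 - <<'E'
from h import *
cv2.imwrite("pics/n2.png",np.hstack([cv2.resize(vision.get_image(c)[r:r+100,k:k+100,::-1],(400,400),interpolation=cv2.INTER_CUBIC) for c,r,k in(("top",170,160),("scene",120,210))]))
E
```

```text
t: 8.55
tool_pos: [0.4819, -0.0138, 0.1875]
eef_rot: [180.0, -0.0, 90.0]
contact_force: [0.5, -0.1, -0.9]
finger_gap: 0.421
finger_force: 30.3
t: 9.18
tool_pos: [0.4819, 0.2361, 0.1875]
eef_rot: [180.0, -0.0, 90.0]
contact_force: [0.7, -0.8, -0.1]
finger_gap: 0.415
finger_force: 30.3
t: 9.8
tool_pos: [0.4833, 0.2748, 0.0888]
eef_rot: [179.9, -0.1, 90.0]
contact_force: [0.4, -0.0, -0.2]
finger_gap: 0.418
finger_force: 30.4
```

View pics/n2.png

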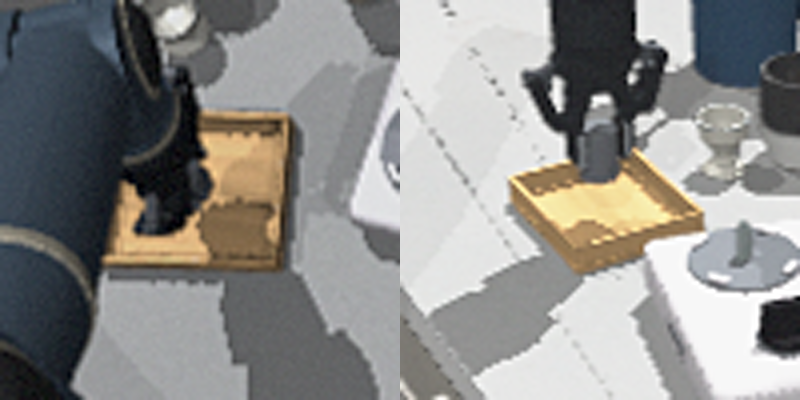

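It is over the tray: the coupling's foot is at about (165,360) in the scene picture and the tray centre is directly below it. Lowering and releasing.

```bash

python3 -m jog '[[[0,0,0],[0,0,0.025],-1],[[0,0,0],[0,0,0.015],-1],[[0,0,0],[0,0,0.004],-1],[[0,0,0],[0,0,0],-1],[[0,0,0],[0,0,0],-1]]'
python3 -m jog '[[[0,0,0],[0,0,0],0.2],[[0,0,0],[0,0,0],0.2],[[0,0,0],[0,0,0],0.2],[[0,0,0],[0,0,0],0.2]]'
python3 -m jog '[[[0,0,0],[0,0,-0.02],0.2],[[0,0,0],[0,0,-0.05],0.2],[[0,0,0],[0,0,-0.05],0.2],[[0,0,0],[-0.05,0,-0.03],0.4],[[0,0,0],[-0.05,-0.004,0],0.4]]'
```

```text
t: 10.52
tool_pos: [0.4827, 0.2749, 0.0439]
eef_rot: [179.9, -0.0, 90.0]
contact_force: [0.7, -0.4, -0.8]
finger_gap: 0.418
finger_force: 30.4
t: 11.02
tool_pos: [0.4822, 0.2746, 0.0433]
eef_rot: [180.0, -0.0, 90.0]
contact_force: [0.2, -1.3, -0.3]
finger_gap: 0.599
finger_force: 0.0
t: 11.65
tool_pos: [0.4799, 0.1742, 0.196]
eef_rot: [179.7, -0.2, 90.1]
contact_force: [0.3, -0.8, -1.0]
finger_gap: 0.702
finger_force: 0.0
```

```bash

python3 -m jog '[[[0,0,0],[-0.052,-0.003,0],0.4],[[0,0,0],[-0.052,-0.003,0],0.4],[[0,0,0],[-0.052,-0.003,0],0.4],[[0,0,0],[-0.052,-0.003,0],0.4],[[0,0,0],[-0.052,-0.006,0],0.4]]'
python3 -m jog '[[[0,0,0],[-0.052,-0.01,0],0.4],[[0,0,0],[-0.052,-0.01,0],0.4],[[0,0,0],[-0.052,-0.008,0.04],0.4],[[0,0,0],[0,0,0.04],0.4],[[0,0,0],[0,0,0],0.4]]'
python3 -m jog '[[[0,0,0],[0,0,0],0.4]]'
python3 - <<'E'
from h import *
cv2.imwrite("pics/w1.png",np.hstack([cv2.resize(vision.get_image(c)[r:r+h,k:k+h,::-1],(400,400),interpolation=cv2.INTER_CUBIC) for c,r,k,h in(("top",170,160,100),("scene",215,285,80))]))
E
```

```text
t: 12.28
tool_pos: [0.46, -0.087, 0.1935]
eef_rot: [179.9, -0.0, 90.0]
contact_force: [0.2, -0.7, 0.1]
finger_gap: 0.699
finger_force: 0.0
t: 12.9
tool_pos: [0.4304, -0.2381, 0.1134]
eef_rot: [-179.6, -0.1, 89.9]
contact_force: [-0.3, -0.0, 0.5]
finger_gap: 0.698
finger_force: 0.0
t: 13.02
tool_pos: [0.4334, -0.2384, 0.1164]
eef_rot: [179.9, 0.0, 90.1]
contact_force: [0.2, 0.0, 0.5]
finger_gap: 0.695
finger_force: 0.0
```

View pics/w1.png

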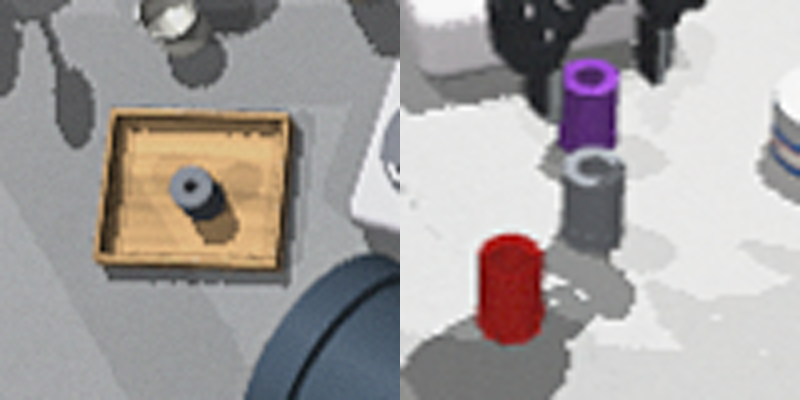

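The narrow coupling stands upright in the middle of the tray, at about (217,208) in the top picture. The gripper is above the wide one, whose hole is at (248,324) in the scene picture. Descending to grasp it.

```bash

python3 -m jog '[[[0,0,0],[-0.004,0.001,0.03],0.3],[[0,0,0],[0,0,0.03],0.3],[[0,0,0],[0,0,0.019],0.3],[[0,0,0],[0,0,0],0.3],[[0,0,0],[0,0,0],0.3]]'
python3 -m jog '[[[0,0,0],[0,0,0],-1],[[0,0,0],[0,0,0],-1],[[0,0,0],[0,0,0],-1],[[0,0,0],[0,0,0],-1],[[0,0,0],[0,0,0],-1]]' 30
python3 -m jog '[[[0,0,0],[0,0,-0.03],-1],[[0,0,0],[0,0,-0.05],-1],[[0,0,0],[0.02,0,-0.05],-1],[[0,0,0],[0.05,0.014,0],-1],[[0,0,0],[0.05,0.014,0],-1]]'
python3 -m jog '[[[0,0,0],[0.05,0.014,0],-1],[[0,0,0],[0.05,0.014,0],-1],[[0,0,0],[0.05,0.014,0],-1],[[0,0,0],[0.04,0.015,0],-1],[[0,0,0],[0,0,0],-1]]'
python3 -m jog '[[[0,0,0],[0,0,0],-1]]'
```

```text
t: 13.75
tool_pos: [0.4348, -0.2427, 0.0378]
eef_rot: [179.9, 0.0, 90.0]
contact_force: [0.8, -0.2, 0.7]
finger_gap: 0.648
finger_force: 0.0
t: 14.38
tool_pos: [0.4345, -0.2427, 0.0378]
eef_rot: [179.9, 0.0, 90.0]
contact_force: [-0.9, 1.1, 6.9]
finger_gap: 0.421
finger_force: 29.5
t: 15.0
tool_pos: [0.4623, -0.1214, 0.1679]
eef_rot: [179.8, -0.0, 89.9]
contact_force: [0.8, -0.3, -1.0]
finger_gap: 0.422
finger_force: 30.4
t: 15.62
tool_pos: [0.5194, 0.0717, 0.1667]
eef_rot: [179.9, -0.1, 90.4]
contact_force: [-1.4, 0.2, -0.3]
finger_gap: 0.421
finger_force: 30.4
t: 15.75
tool_pos: [0.5183, 0.0669, 0.1667]
eef_rot: [-180.0, 0.0, 90.0]
contact_force: [-0.9, -0.2, -1.0]
finger_gap: 0.422
finger_force: 30.4
```

```bash

python3 -m jog '[[[0,0,0],[0.003,0.001,0.02],-1],[[0,0,0],[0,0,0],-1],[[0,0,0],[0,0,0],-1]]'
python3 - <<'E'
from h import *
cv2.imwrite("pics/w2.png",np.hstack([cv2.resize(vision.get_image(c)[r:r+h,k:k+h,::-1],(400,400),interpolation=cv2.INTER_CUBIC) for c,r,k,h in(("top",170,230,80),("scene",140,260,65))]))
p=sensors.sense()["tool_pos"];print(p)
for X in([.519,.07,.062],[.519,.07,.098],p-[0,0,.038]):print(proj("top",X).round(1),proj("scene",X).round(1))
E
```

```text
t: 16.12
tool_pos: [0.5197, 0.0693, 0.147]
eef_rot: [180.0, -0.0, 89.9]
contact_force: [0.5, 1.3, -0.8]
finger_gap: 0.422
finger_force: 30.4
[0.51998556 0.06980805 0.14720328]
[207.2 271.5] [184.5 295.5]
[204.2 270.3] [175.3 295.5]
[202.9 270. ] [172.3 295.7]
```

View pics/w2.png

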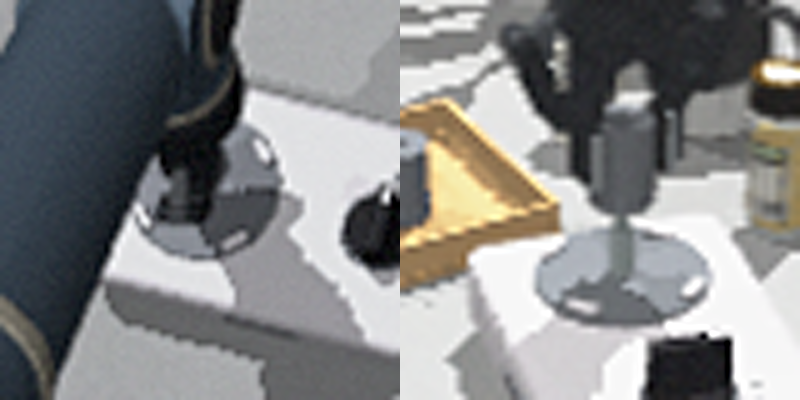

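In the scene picture the coupling axis is at column ~296.4 and the spindle axis at ~295.9, so they are aligned to about 1.5 mm. Lowering in steps while watching the force.

```bash

python3 -m jog '[[[0,0,0],[0,0,0.01],-1],[[0,0,0],[0,0,0.005],-1],[[0,0,0],[0,0,0],-1]]'
python3 -m jog '[[[0,0,0],[0,0,0.005],-1],[[0,0,0],[0,0,0],-1]]'
python3 -m jog '[[[0,0,0],[0,0,0.004],-1],[[0,0,0],[0,0,0],-1]]'
```

```text
t: 16.6
tool_pos: [0.5192, 0.0704, 0.1308]
eef_rot: [-179.9, 0.0, 90.0]
contact_force: [-0.3, -0.0, -1.0]
finger_gap: 0.418
finger_force: 30.4
t: 16.85
tool_pos: [0.5198, 0.0707, 0.1263]
eef_rot: [180.0, -0.0, 90.0]
contact_force: [0.8, 1.5, -0.1]
finger_gap: 0.424
finger_force: 30.4
t: 17.1
tool_pos: [0.52, 0.0709, 0.1224]
eef_rot: [179.9, -0.0, 90.0]
contact_force: [1.5, 1.7, -2.2]
finger_gap: 0.419
finger_force: 30.3
```

```bash

python3 -m jog '[[[0,0,0],[0.001,0.0005,0.005],-1],[[0,0,0],[0,0,0],-1]]'
python3 -m jog '[[[0,0,0],[0,0,0.005],-1],[[0,0,0],[0,0,0.004],-1],[[0,0,0],[0,0,0],-1]]'
python3 -m jog '[[[0,0,0],[0,0,0.005],-1],[[0,0,0],[0,0,0.001],-1],[[0,0,0],[0,0,0],-1]]'
```

```text
t: 17.35
tool_pos: [0.52, 0.0714, 0.1171]
eef_rot: [-180.0, 0.0, 90.0]
contact_force: [1.9, 0.5, -2.2]
finger_gap: 0.42
finger_force: 30.3
t: 17.73
tool_pos: [0.52, 0.0714, 0.1081]
eef_rot: [-180.0, 0.0, 90.0]
contact_force: [0.4, 0.1, -1.1]
finger_gap: 0.42
finger_force: 30.4
t: 18.1
tool_pos: [0.52, 0.0715, 0.1023]
eef_rot: [-180.0, -0.0, 90.0]
contact_force: [1.1, 0.3, -1.4]
finger_gap: 0.424
finger_force: 30.4
```

```bash

python3 -m jog '[[[0,0,0],[0,0,0.002],-1],[[0,0,0],[0,0,0.001],-1],[[0,0,0],[0,0,0],-1]]'
python3 -m jog '[[[0,0,0],[0,0,0],0.1],[[0,0,0],[0,0,0],0.2],[[0,0,0],[0,0,0],0.2],[[0,0,0],[0,0,0],0.2]]'
python3 -m jog '[[[0,0,0],[0,0,-0.02],0.2],[[0,0,0],[0,0,-0.04],0.2],[[0,0,0],[-0.03,0,-0.04],0.2],[[0,0,0],[-0.05,-0.01,0],0],[[0,0,0],[-0.05,-0.01,0],0]]'
```

```text
t: 18.48
tool_pos: [0.5201, 0.0715, 0.0999]
eef_rot: [-180.0, -0.0, 90.0]
contact_force: [-0.7, 0.4, 4.3]
finger_gap: 0.422
finger_force: 30.7
t: 18.98
tool_pos: [0.5201, 0.0714, 0.0994]
eef_rot: [-180.0, -0.0, 90.0]
contact_force: [-0.3, -0.4, 0.1]
finger_gap: 0.601
finger_force: 0.0
t: 19.6
tool_pos: [0.5001, -0.0596, 0.2001]
eef_rot: [179.9, -0.0, 90.1]
contact_force: [0.8, 0.5, -0.1]
finger_gap: 0.503
finger_force: 0.0
```

```bash

python3 -m jog '[[[0,0,-1.2],[0.008,-0.006,0],0],[[0,0,-1.2],[0,0,0],0],[[0,0,-1.2],[0,0,0],0],[[0,0,-1.2],[0,0,0],0],[[0,0,-1.2],[0,0,0],0]]'
python3 -m jog '[[[0,0,-1.2],[0,0,0],0],[[0,0,-1.2],[0,0,0],0],[[0,0,-1.2],[0,0,0],0],[[0,0,0],[0,0,0],0],[[0,0,0],[0,0,0],0]]'
python3 - <<'E'
from h import *
print(sensors.sense()["joint_pos"].round(1))
cv2.imwrite("pics/d1.png",np.hstack([cv2.resize(vision.get_image(c)[r:r+h,k:k+h,::-1],(400,400),interpolation=cv2.INTER_CUBIC) for c,r,k,h in(("top",170,250,80),("scene",145,260,70))]))
E
```

```text
t: 20.23
tool_pos: [0.494, -0.0506, 0.1994]
eef_rot: [180.0, -0.0, 138.3]
contact_force: [0.7, -0.1, -0.0]
finger_gap: 0.503
finger_force: 0.0
t: 20.85
tool_pos: [0.4941, -0.0506, 0.1994]
eef_rot: [180.0, -0.0, 166.7]
contact_force: [0.4, 0.4, 0.0]
finger_gap: 0.5
finger_force: 0.0
[-19.1  14.1  23.7 116.2  -7.2  51.1  85.2]
```

View pics/d1.png

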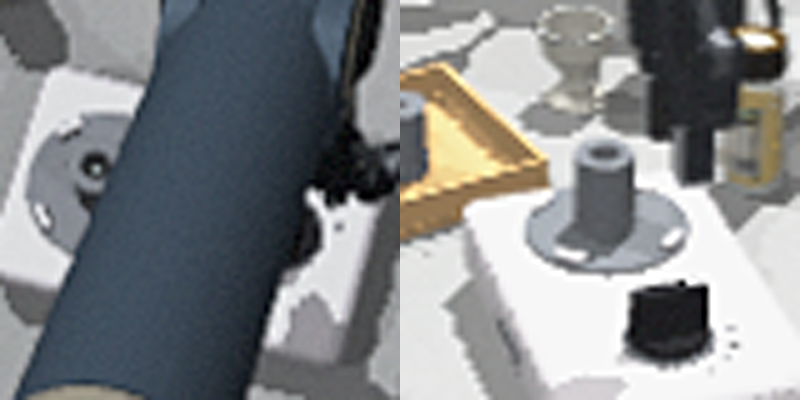

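The coupling is fully home, with its foot on the disc centre and the spindle tip visible down the hole at about (204,269) in the top picture. The dial bar top is at (196,307) in the scene picture. Moving down onto the dial.

```bash

python3 -m jog '[[[0,0,0],[0.001,0.004,0.04],0],[[0,0,0],[0,0,0.035],0],[[0,0,0],[0,0,0.02],0],[[0,0,0],[0,0,0.01],0],[[0,0,0],[0,0,0],0]]'
python3 -m jog '[[[0,0,0],[0,0,0],-1],[[0,0,0],[0,0,0],-1],[[0,0,0],[0,0,0],-1],[[0,0,0],[0,0,0],-1],[[0,0,0],[0,0,0],-1]]' 25
python3 -c "
from cell import sensors;s=sensors.sense();print(s['ft_torque'])"
```

```text
t: 21.58
tool_pos: [0.494, -0.0464, 0.0942]
eef_rot: [-180.0, -0.0, 166.8]
contact_force: [0.2, 0.6, 1.7]
finger_gap: 0.498
finger_force: 0.0
t: 22.2
tool_pos: [0.4963, -0.0401, 0.0959]
eef_rot: [179.5, 0.1, 167.1]
contact_force: [1.7, 14.5, 2.2]
finger_gap: 0.148
finger_force: 29.2
[ 2.83628841 -0.41522831  0.00527712]
```

```bash

python3 -m jog '[[[0,0,0],[0,0.004,0],-1],[[0,0,0],[0,0.003,0],-1],[[0,0,0],[0,0,0],-1],[[0,0,0],[0,0,0],-1]]'
python3 - <<'E'
from h import *
print(sensors.sense()["ft_torque"])
cv2.imwrite("pics/d2.png",np.hstack([cv2.resize(vision.get_image(c)[r:r+h,k:k+h,::-1],(400,400),interpolation=cv2.INTER_CUBIC) for c,r,k,h in(("top",170,250,80),("scene",145,260,70))]))
for X in([.494,-.046,.082],[.497,-.039,.082]):print(proj("scene",X),proj("top",X))
E
```

```text
t: 22.7
tool_pos: [0.4964, -0.0397, 0.0959]
eef_rot: [179.9, 0.1, 166.8]
contact_force: [-2.3, 2.3, 6.0]
finger_gap: 0.145
finger_force: 29.9
[0.20389611 0.35607519 0.00608311]
[198.41949422 306.73955487] [214.57263704 306.8407709 ]
[197.06859854 306.42732383] [213.56986538 304.68227612]
```

View pics/d2.png

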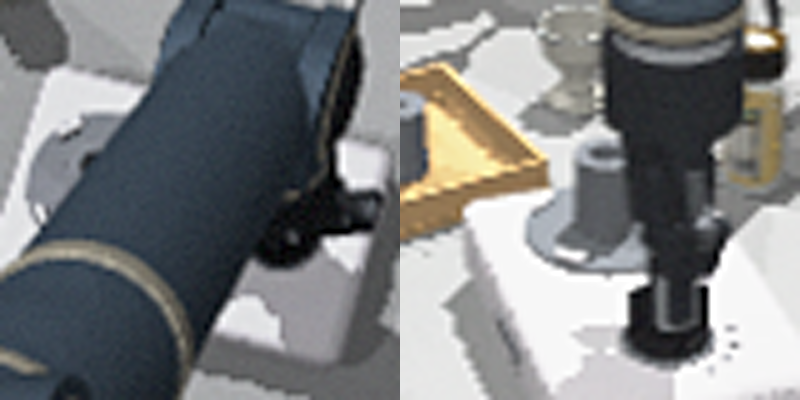

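The bar is gripped (12.6 mm opening against 13 mm), and the lateral force is now small. Turning clockwise in stages.

```bash

python3 -m jog '[[[0,0,0.8],[0,0,-0.001],-1],[[0,0,0.8],[0,0,0],-1],[[0,0,0.8],[0,0,0],-1],[[0,0,0],[0,0,0],-1]]' 35
python3 -c "
from cell import sensors;s=sensors.sense();print(s['ft_torque'])"
```

```text
t: 23.3
tool_pos: [0.4963, -0.04, 0.096]
eef_rot: [180.0, 0.1, 147.7]
contact_force: [1.6, -0.6, -0.9]
finger_gap: 0.137
finger_force: 35.2
[-0.11979554 -0.12999615  0.06762236]
```

```bash

python3 -m jog '[[[0,0,0.8],[0,0,0],-1],[[0,0,0.8],[0,0,0],-1],[[0,0,0.8],[0,0,0],-1],[[0,0,0],[0,0,0],-1]]'
python3 -m jog '[[[0,0,0.8],[0,0,0],-1],[[0,0,0.8],[0,0,0],-1],[[0,0,0.8],[0,0,0],-1],[[0,0,0.8],[0,0,0],-1],[[0,0,0.8],[0,0,0],-1]]'
python3 -m jog '[[[0,0,0],[0,0,0],-1],[[0,0,0],[0,0,0],-1]]'
python3 -c "
from cell import sensors;s=sensors.sense();print(s['ft_torque'],s['joint_pos'])"
```

```text
t: 23.8
tool_pos: [0.496, -0.0403, 0.096]
eef_rot: [180.0, 0.1, 128.5]
contact_force: [-0.1, -1.9, 2.1]
finger_gap: 0.145
finger_force: 35.6
t: 24.42
tool_pos: [0.4953, -0.0405, 0.0959]
eef_rot: [-180.0, 0.0, 96.4]
contact_force: [-1.5, -2.5, 4.3]
finger_gap: 0.144
finger_force: 35.9
t: 24.68
tool_pos: [0.4954, -0.0405, 0.0959]
eef_rot: [-180.0, 0.0, 96.6]
contact_force: [-0.4, -2.0, 6.0]
finger_gap: 0.142
finger_force: 36.1
[-0.44706689  0.47836999  0.08921319] [-31.08086797  26.68885761  39.40260397 121.76771724 -26.25475631
  40.06595802  32.450966  ]
```

```bash

python3 -m jog '[[[0,0,0.2],[0,0,0],-1],[[0,0,0],[0,0,0],-1],[[0,0,0],[0,0,0],-1]]'
python3 -c "
from cell import sensors;s=sensors.sense();print(s['ft_torque'])"
python3 -m jog '[[[0,0,0.2],[0,0,0],-1],[[0,0,0],[0,0,0],-1],[[0,0,0],[0,0,0],-1]]'
python3 -c "
from cell import sensors;s=sensors.sense();print(s['ft_torque'])"
```

```text
t: 25.05
tool_pos: [0.4953, -0.0405, 0.0959]
eef_rot: [-180.0, 0.0, 94.9]
contact_force: [-1.8, -1.8, 6.2]
finger_gap: 0.144
finger_force: 36.2
[-0.52728655  0.62692878  0.1000109 ]
t: 25.42
tool_pos: [0.4953, -0.0405, 0.0959]
eef_rot: [-180.0, 0.0, 93.3]
contact_force: [-2.1, -2.3, 6.1]
finger_gap: 0.141
finger_force: 36.2
[-0.53323925  0.61714113  0.23783026]
```

The torque jumped to 0.24 N m at 73.5° of turn, which is the end stop at 1.28 rad, so the angle is confirmed. I'll back off slightly, settle, and check the couplings.

```bash

python3 -m jog '[[[0,0,-0.15],[0,0,0],-1],[[0,0,0],[0,0,0],-1],[[0,0,0],[0,0,0],-1],[[0,0,0],[0,0,0],-1],[[0,0,0],[0,0,0],-1]]'
python3 - <<'E'
from h import *
print(sensors.sense()["ft_torque"]);vision.get_image("scene")
for n in("coupling_wide","coupling_narrow"):
    for d in models.tip_of("scene",n):print(n,round(d["conf"],2),d["at"])
print(proj("scene",[.52,.071,.062]),proj("scene",[.482,.275,.005]))
E
```

```text
t: 26.05
tool_pos: [0.4953, -0.0405, 0.0959]
eef_rot: [-180.0, 0.0, 94.5]
contact_force: [-2.1, -1.6, 5.4]
finger_gap: 0.144
finger_force: 36.1
[-0.54004284  0.62256246  0.08016431]
coupling_wide 0.58 [183.5, 295.7]
coupling_wide 0.54 [280.8, 303.7]
coupling_wide 0.53 [241.9, 320.2]
coupling_narrow 0.7 [173.5, 260.1]
[184.26169889 295.61935764] [174.46835612 259.77322131]
```

Both couplings are where they should be, and the dial is held at about 1.26 rad.

```bash
python3 -c "
from cell import ticket;print(ticket.close_job())"
```

```text
the job is handed in; nothing more can be done
None
```

I handed the job in at about 26 s, with no verdict shown: the wide coupling is home on the spindle, the narrow one is in the tray, both are let go, and the gripper is holding the dial at about 1.26 rad, past the third click.

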